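# Change the pots on the sliding sample carriage and clamp it at the ready measuring head

## Robot

A 7-joint arm with a two-finger parallel gripper is mounted at the origin on the work surface. World frame = base frame: x ahead of the robot, y to its left, z up, the work surface at z = 0. Lengths are in m, angles in rad, forces in N, time in s.
With the tool pointing down it reaches from about 0.425 to 0.95 m from the base axis. Payload 4.7 kg.
Tool frame: the origin (TCP) lies at the very end of the fingers, on their centre line; the grasp point (between the pads) lies 19 mm behind it; z points along the fingers, y is the line along which they close (so a half turn about z gives the same grasp; the last joint's range is limited). The gripper opens to 87 mm and grips with 3 to 60 N. Pads are 19 mm wide; open, the fingers measure 117 mm over their backs; the gripper's body (75 mm by 190 mm) begins 51 mm behind the grasp point.
Start: joints at [-1.185, 0.469, -0.049, 1.532, 0.024, 1.141, -0.082], TCP at [0.272, 0.618, 0.223] pointing down, gripper open.
Joint ranges: [-2.59, 2.59], [-0.33, 1.99], [-1.39, 1.29], [0.1, 2.45], [-1.04, 4.18], [0.21, 1.99], [-2.66, 2.66]. Speed limits (rad/s): [2.57, 2.57, 3.14, 3.14, 3.14, 3.14, 3.14].

## Interface

Orientations are given as a unit quaternion [x, y, z, w].
In Python, from rig import env gives the robot as it stands.
- The arm moves only by the shell command python3 -m creep 'ROWS' [FORCE]. ROWS is JSON, a list that holds one entry, the list of rows, each a list of 7 numbers: the opening, from 0 (shut) to 1 (fully open), then the shift along the tool's x, y, z in cm, then the turn, a rotation vector about the tool's x, y, z in rad. A call has 1 to 8 rows; each row is the pose to reach, as a shift and turn from the pose commanded when the call began, along the tool's axes at that moment; what a row does not reach only later rows make up. A row lasts 1/10 s, in which the tool goes at most 50 mm and 8.59 degrees, less where a joint would pass 70% of its speed; a pose out of reach is approached as far as the arm can. A call with a gripper value outside its range is refused whole. The fingers move at their own pace and stop on an object; FORCE is the grip in N (left out, the last holds). Time passes only in rows, so rows that repeat a pose let the fingers close. It gives the time, the measured TCP pose, the force, the opening and the grip force at its end, in the units of the state.
- env.read_state(): the state, without advancing time (a new reading comes with each control period).
- env.get_image(name): name is "side" or "top" or "wrist"; returns a dict with "img" (480x640x3 uint8, red, green, blue), "camera_matrix" (3x3 intrinsics, pixels), "extrinsics" (4x4, takes a point from world to camera coordinates). Camera axes: x right, y down, z forward; pixel columns grow to the right and rows downward; lengths in m; the calibration is good to about 2 mm. A picture is of the moment at which its call begins. There is no depth.
- env.hand_in(): hands the job in; it is judged then, once.
Trained networks look in a picture, given as the dict that the camera call returned (one of the last four; its "shot" number tells which), for a name from the list of things; names that differ only in an ending like _2 or _b are one class to them, and where a whole thing is asked for, a point or a joint stands for the part that bears it (a point fixed in the world has none). Each returns a list of dicts, best first, with "score" (0 to 1); they miss things now and then, are a little off and sometimes report something else, mostly with a low value. They report only what shows in the picture. A call takes as long as a camera call. They do not tell look-alikes from the thing itself.
- env.search_frame(label, picture): "xy" ([column, row] in pixels, amid what is visible of it).
The state is a dict: "time_s": time; "joint_positions": joint angles; "dq": joint speeds; "joint_torque": joint torques, N m; "position": TCP position; "eef_rot": TCP orientation; "wrist_force": force on the tool from outside, world axes, zero at the start; "moment": the same for the moment, N m; "opening": finger opening in m; "gripper_force": force on a finger pad.
Only numpy, scipy, OpenCV 4.12 (cv2) and the standard library are available. Lean on these libraries where they do the work, as an engineer would, in place of code of your own. Each camera call takes 0.05 s, during which the arm holds its last target. There are 200 camera calls.

## Task

While the carriage is still clamped where it is, stand every measured steel pot on the cork mat and stand every waiting brass pot upright in the carriage's tray. Then loosen the red clamp knob, slide the carriage fully home towards the measuring head whose cone is bare (the one under the yellow cover is out of service), and turn the knob back until it is fully tight. Leave everything else on the bench where it is.

Things in the scene. Friction and masses are not known exactly. Their poses are not given: they have to be found in the camera images.
- rail: fixed aluminium slide rail 660 long, 70 wide, 18 high, lying along its own y axis; black end blocks. Origin under its middle on the bench, x across it (away from the robot), y along it
- carriage (a joint): sliding carriage on the rail (grey plate 90 x 450, its top 34 above the bench): m along the rail's +y, 0 in the middle, travel -0.09 to +0.09 (stops at the ends are 'fully home'). When free it drags with about 2 N plus 8 N per m/s and stays where it is left; when clamped it resists well over 10 N
- tray (a point): middle of the tray floor on the carriage, 34 above the bench; axes as the rail's. The point is fixed to the carriage and moves with it. Green-rimmed tray with black floor: inside 78 (x) by 270 (y), rim 10 high and 6 thick. Room for three pots in a row along y, about 85 apart
- handle (a point): top of the carriage's upright steel handle post, 18 dia, 76 high (from 34 to 110 above the bench), 185 from the tray's middle along +y. Grip it from above to slide the carriage
- clamp (a joint): clamp knob on the carriage, rad: 0 fully loose, 1.57 fully tight (stops at both). Grows turning clockwise seen from above. It starts to hold at about 1.0, holds firmly above 1.3; below 0.9 the carriage is free. It starts tight. Turning takes about 0.1 to 0.2 N m, and it stays where it is left
- knob_top (a point): top of the clamp knob, on its vertical axis, 93 above the bench, 185 from the tray's middle along -y. Red bar grip 60 long, 14 thick, 34 high on a black disc of 48 dia whose top is 59 above the bench. This point's x axis lies along the bar and turns with it (at joint value 0 it stands at +45 degrees, counter-clockwise from above, from the rail's x axis)
- cone_head: fixed white measuring head ready for use, with a bare brass cone and a green plate on top, 195 high, 90 x 100; origin under its middle on the bench, about 145 behind (+x of) the rail's middle line and 215 to one side of the rail's middle; do not disturb
- covered_head: fixed measuring head under a yellow cover, out of service, 200 high, 105 x 105; origin under its middle on the bench, about 145 behind (+x of) the rail's middle line and 215 to one side of the rail's middle; do not disturb
- wait_mat: blue mat fixed to the bench, 110 x 260 x 3, where the brass pots wait; origin under its middle, y along its length
- done_mat: cork mat fixed to the bench, 110 x 260 x 3, where the steel pots go; origin under its middle, y along its length
- brass0: brass sample pot waiting to be measured (some starts have only two of the three): closed brass drum 56 dia x 45 high with an upright black stem 18 dia on its top, from 45 to 100 above the base; 0.3 to 0.55 kg. Origin at the centre of the base, z up the stem. Pots start on the blue mat
- brass1: brass sample pot waiting to be measured (some starts have only two of the three): closed brass drum 56 dia x 45 high with an upright black stem 18 dia on its top, from 45 to 100 above the base; 0.3 to 0.55 kg. Origin at the centre of the base, z up the stem. Pots start on the blue mat
- brass2: brass sample pot waiting to be measured (some starts have only two of the three): closed brass drum 56 dia x 45 high with an upright black stem 18 dia on its top, from 45 to 100 above the base; 0.3 to 0.55 kg. Origin at the centre of the base, z up the stem. Pots start on the blue mat
- steel0: measured steel pot (two or three of them): same shape and size as the brass ones but bright steel with a blue stem. Origin at the centre of the base. They start on the carriage tray
- steel1: measured steel pot (two or three of them): same shape and size as the brass ones but bright steel with a blue stem. Origin at the centre of the base. They start on the carriage tray
- steel2: measured steel pot (two or three of them): same shape and size as the brass ones but bright steel with a blue stem. Origin at the centre of the base. They start on the carriage tray
- weight: dark steel weight, upright cylinder 44 dia x 30 high, loose, a bystander standing between the two mats; origin under its centre
- tweezers: steel tweezers 175 long, 6 thick, lying flat, loose, a bystander beside the right-hand mat; origin at mid-length on the underside
- cup: empty brass cup 68 dia x 50 high, loose, a bystander behind the rail; origin under its centre
- bottle: amber jar 52 dia x 110 high, loose, a bystander behind the rail; origin under its centre
Mind the look-alikes: they are no part of the job. Leave any pink or turquoise look-alike of the steel0 alone. Leave any green look-alike of the steel1 alone.

How it is judged:
By the outcome, as a careful person would: the job done as asked, in the order asked, and still so for the second after the job is handed in, with the robot touching nothing.
Of brass0, brass1, brass2 only 2 to 3 are there at a start; the rules pass over those that are not, and their reading is None.
Of steel0, steel1, steel2 only 2 to 3 are there at a start; the rules pass over those that are not, and their reading is None.
At some moment in a run one of brass0, brass1, brass2, steel0, steel1, steel2 may be knocked a few centimetres aside while the robot is not near it.
Once in a run the grip may slacken for a moment while it holds something.
It also fails if it takes over 210 s, if anything falls off the work surface, if the arm or the gripper's body presses on something with over 40 N, if the wrist force passes 120 N, or if a joint passes its speed limit or range.

## Working session

There is one attempt and no reset: what is moved stays moved. The work goes in short steps, Python scripts to look and compute and a shell command to move; the robot and the scene stay as the last step left them, time stands still between calls to the robot, and variables do not carry over. Pictures are saved under pics/ and viewed, at most 14 in all, crops included, and the job is handed in when it is done.

```bash
ls; mkdir -p pics; python3 - <<'E'
from rig import env
import cv2
s=env.read_state(); print({k:s[k] for k in('time_s','position','eef_rot','opening')})
for n in('top','side'):
    p=env.get_image(n); cv2.imwrite(f'pics/{n}0.png',p['img'][:,:,::-1])
    print(n,p['camera_matrix'],p['extrinsics'])
E
```

```text
pics
{'time_s': 0.0, 'position': array([0.27176009, 0.61722372, 0.22147749]), 'eef_rot': array([ 2.05884544e-01,  9.78575800e-01, -9.63080746e-04, -1.74397648e-04]), 'opening': 0.08702229415391907}
top [[586.34663941   0.         324.76232145]
 [  0.         586.34663941 239.10959482]
 [  0.           0.           1.        ]] [[ 0.00363787 -0.99994872  0.00945059 -0.07762681]
 [-0.99373783 -0.00467038 -0.11163917  0.54963614]
 [ 0.11167758 -0.00898528 -0.99370387  1.34252554]
 [ 0.          0.          0.          1.        ]]
side [[582.60880992   0.         309.456126  ]
 [  0.         582.60880992 244.72841634]
 [  0.           0.           1.        ]] [[ 0.92701664 -0.37477842 -0.01346407 -0.53621833]
 [-0.24481591 -0.57757625 -0.77876238  0.14653066]
 [ 0.28408681  0.72522191 -0.62717451  1.07136306]
 [ 0.          0.          0.          1.        ]]
```

View pics/top0.png

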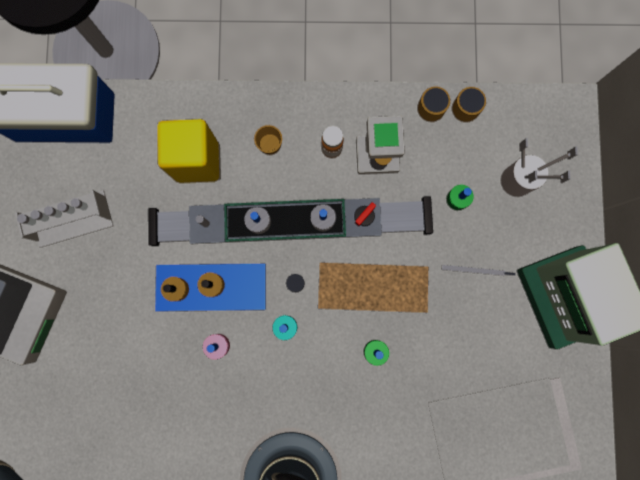

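View pics/side0.png

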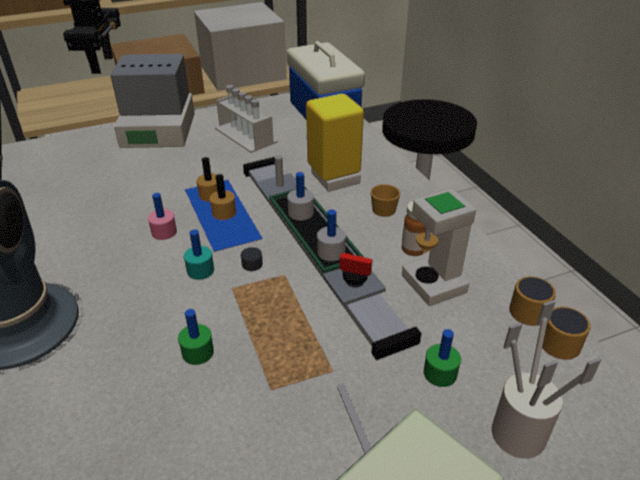

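```bash
cat > h.py <<'E'
import numpy as np, cv2
from rig import env
from scipy.spatial.transform import Rotation as R
def bp(p,u,v,z):
    K=p['camera_matrix'];E=p['extrinsics'];r=E[:3,:3].T@np.linalg.inv(K)@[u,v,1];c=-E[:3,:3].T@E[:3,3]
    return c+r*(z-c[2])/r[2]
def proj(p,X):
    E=p['extrinsics'];q=p['camera_matrix']@(E[:3,:3]@np.array(X)+E[:3,3]);return q[:2]/q[2]
def tri(obs):
    A=[];b=[]
    for p,uv in obs:
        E=p['extrinsics'];d=E[:3,:3].T@np.linalg.inv(p['camera_matrix'])@[*uv,1];d/=np.linalg.norm(d);c=-E[:3,:3].T@E[:3,3]
        M=np.eye(3)-np.outer(d,d);A.append(M);b.append(M@c)
    return np.linalg.solve(sum(A),sum(b))
def blobs(p,lo,hi,mn=15):
    m=cv2.inRange(cv2.cvtColor(p['img'],cv2.COLOR_RGB2HSV),np.array(lo),np.array(hi))
    n,_,st,c=cv2.connectedComponentsWithStats(m);return [(c[i].round(1).tolist(),st[i].tolist()) for i in range(1,n) if st[i,4]>=mn]
def delta(xyz,yaw_deg=None):
    """cm shift in tool axes and turn about tool z to reach TCP xyz, tool y at yaw_deg from world y"""
    s=env.read_state();T=R.from_quat(s['eef_rot']);d=T.inv().apply(np.array(xyz)-s['position'])*100
    out=[d.round(1)]
    if yaw_deg is not None:
        G=R.from_euler('z',yaw_deg,degrees=True)*R.from_quat([0,1,0,0]);out.append((T.inv()*G).as_rotvec().round(3))
    return out
E
python3 - <<'E'
from h import *
t=env.get_image('top');s=env.get_image('side')
print('blue',*blobs(t,(105,120,60),(125,255,255)),sep='\n');print('side blue',*blobs(s,(105,120,60),(125,255,255)),sep='\n')
print('red',blobs(t,(0,180,100),(5,255,255)),blobs(s,(0,180,100),(5,255,255)))
big=cv2.resize(t['img'][190:320,140:440],None,fx=2.66,fy=2.66,interpolation=cv2.INTER_CUBIC);cv2.imwrite('pics/z1.png',big[:,:,::-1])
E
```

```text
blue
([97.1, 87.7], [96, 77, 3, 23, 29])
([95.3, 117.1], [92, 102, 5, 28, 34])
([466.5, 191.7], [463, 189, 8, 7, 44])
([322.9, 213.3], [320, 209, 7, 9, 56])
([254.2, 215.6], [250, 212, 9, 9, 55])
([215.4, 287.0], [155, 264, 110, 47, 3870])
([283.1, 327.9], [280, 325, 7, 7, 39])
([211.0, 347.8], [207, 344, 9, 8, 51])
([378.2, 354.1], [375, 351, 8, 7, 44])
side blue
([334.5, 90.3], [290, 67, 72, 38, 315])
([299.7, 184.2], [296, 172, 8, 25, 159])
([223.8, 222.3], [185, 180, 77, 71, 2115])
([157.5, 203.9], [153, 193, 11, 24, 135])
([331.2, 221.9], [327, 210, 9, 26, 185])
([195.0, 241.8], [190, 230, 10, 26, 174])
([191.2, 322.6], [185, 309, 13, 29, 228])
([446.2, 343.4], [440, 329, 13, 30, 239])
red [([364.9, 213.4], [356, 203, 19, 22, 158])] [([355.0, 258.0], [340, 253, 32, 11, 164])]
```

View pics/z1.png

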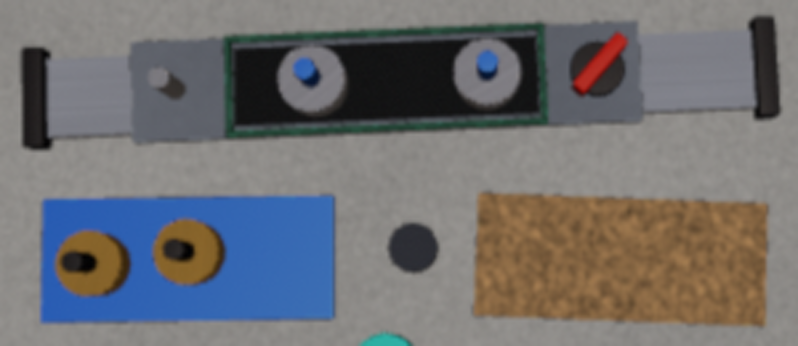

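```bash
python3 - <<'E'
from h import *
t=env.get_image('top')
def c(x,y,z): return bp(t,140+x/2.66,190+y/2.66,z).round(4)
print('steel drum',c(312,78,.079),c(487,71,.079),'stemtop',c(304,69,.134),c(487,62,.134))
print('brass drum',c(91,264,.048),c(187,252,.048))
for n,(x,y,z) in dict(knobtop=(601,63,.093),disc=(598,69,.059),handle=(158,78,.110),rimTL=(226,37,.044),rimTR=(544,24,.044),rimBL=(229,136,.044),rimBR=(546,122,.044),e1=(36,97,.018),e2=(765,67,.018),corkTL=(476,193,.003),corkTR=(767,204,.003),corkBL=(474,315,.003),corkBR=(764,324,.003),blueTL=(43,199,.003),blueTR=(333,195,.003),blueBL=(42,321,.003),blueBR=(334,320,.003),barA=(623,38,.093),barB=(580,88,.093),weight=(413,247,.03)).items(): print(n,c(x,y,z))
E
```

```text
steel drum [0.589  0.0782 0.079 ] [ 0.5958 -0.0709  0.079 ] stemtop [0.5883 0.079  0.134 ] [ 0.5949 -0.0705  0.134 ]
brass drum [0.4311 0.2686 0.048 ] [0.4417 0.1865 0.048 ]
knobtop [ 0.601  -0.1672  0.093 ]
disc [ 0.601  -0.1673  0.059 ]
handle [0.5838 0.2028 0.11  ]
rimTL [0.63   0.1579 0.044 ]
rimTR [ 0.6431 -0.1211  0.044 ]
rimBL [0.5427 0.1533 0.044 ]
rimBR [ 0.5563 -0.1228  0.044 ]
e1 [0.5796 0.3295 0.018 ]
e2 [ 0.6099 -0.32    0.018 ]
corkTL [ 0.4969 -0.062   0.003 ]
corkTR [ 0.4882 -0.3226  0.003 ]
corkBL [ 0.3885 -0.0607  0.003 ]
corkBR [ 0.3815 -0.3182  0.003 ]
blueTL [0.4899 0.3243 0.003 ]
blueTR [0.4946 0.0659 0.003 ]
blueBL [0.3818 0.3213 0.003 ]
blueBR [0.3836 0.0633 0.003 ]
barA [ 0.6225 -0.1859  0.093 ]
barB [ 0.5796 -0.1494  0.093 ]
weight [ 0.4474 -0.0072  0.03  ]
```

```bash
python3 - <<'E'
from h import *
print(*delta([.5885,.0785,.225],0))
E
```

```text
[-50.7 -36.6  -0.3] [-0.001 -0.    -0.415]
```

```bash
python3 -m creep '[[[0.6,-6,-4.5,-0.3,0,0,-0.06],[0.6,-10,-7,-0.3,0,0,-0.12],[0.6,-14,-10,-0.3,0,0,-0.2],[0.6,-18,-13,-0.3,0,0,-0.25],[0.6,-22,-16,-0.3,0,0,-0.3],[0.6,-26,-19,-0.3,0,0,-0.35],[0.6,-29,-21,-0.3,0,0,-0.415],[0.6,-30,-22,-0.3,0,0,-0.415]]]' 30; python3 -c "
from h import *
print(*delta([.5885,.0785,.225],0))"
```

```text
time_s: 1.05
position: [0.4608, 0.2901, 0.2257]
eef_rot: [0.003, 1.0, -0.001, 0.001]
wrist_force: [0.4, 0.7, 0.4]
opening: 0.0527
gripper_force: 0.0
[-12.9 -21.1   0.1] [-0.002  0.002 -0.006]
```

```bash
python3 -m creep '[[[0.6,-2.5,-4.2,0,0,0,0],[0.6,-5,-8.4,0,0,0,0],[0.6,-7.5,-12.6,0,0,0,0],[0.6,-10,-16.8,0,0,0,0],[0.6,-12.9,-21.1,0,0,0,0],[0.6,-12.9,-21.1,0,0,0,0],[0.6,-12.9,-21.1,0,0,0,0],[0.6,-12.9,-21.1,0,0,0,0]]]'; python3 - <<'E'
from h import *
print(*delta([.5885,.0785,.095],0))
p=env.get_image('wrist');cv2.imwrite('pics/w1.png',p['img'][:,:,::-1]);print(proj(p,[.5885,.0785,.134]),proj(p,[.5885,.0785,.079]))
print(blobs(p,(105,120,60),(125,255,255)))
E
```

```text
time_s: 1.85
position: [0.5863, 0.0861, 0.2253]
eef_rot: [-0.001, 1.0, 0.0, -0.0]
wrist_force: [0.0, 1.1, -0.1]
opening: 0.0522
gripper_force: 0.0
[-0.2 -0.8 13. ] [ 0.001 -0.001  0.002]
[303.67592721 250.6542381 ] [305.66550959 231.13432959]
[([419.7, 58.7], [291, 0, 289, 115, 18372]), ([306.7, 245.6], [294, 225, 25, 41, 808]), ([102.6, 253.3], [74, 233, 60, 42, 1352])]
```

View pics/w1.png

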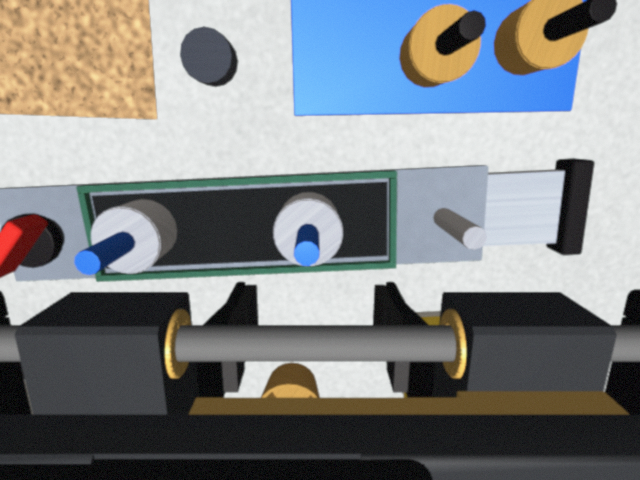

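```bash
python3 -m creep '[[[0.6,-0.2,-0.8,3,0,0,0],[0.6,-0.2,-0.8,7,0,0,0],[0.6,-0.2,-0.8,10,0,0,0],[0.6,-0.2,-0.8,12,0,0,0],[0.6,-0.2,-0.8,13,0,0,0],[0.6,-0.2,-0.8,13,0,0,0]]]'; python3 -m creep '[[[0.05,0,0,0,0,0,0],[0.05,0,0,0,0,0,0],[0.05,0,0,0,0,0,0],[0.05,0,0,0,0,0,0],[0.05,0,0,0,0,0,0]]]' 30
```

```text
time_s: 2.5
position: [0.5878, 0.0779, 0.0945]
eef_rot: [-0.001, 1.0, 0.0, -0.001]
wrist_force: [-0.0, 0.7, -0.1]
opening: 0.0524
gripper_force: 0.0
time_s: 3.0
position: [0.5894, 0.0773, 0.0962]
eef_rot: [-0.0, 1.0, 0.001, 0.001]
wrist_force: [0.3, 3.5, 2.3]
opening: 0.0203
gripper_force: 1.5
```

```bash
python3 -m creep '[[[0.05,0,0,0,0,0,0],[0.05,0,0,0,0,0,0],[0.05,0,0,-2,0,0,0],[0.05,0,0,-5,0,0,0],[0.05,0,0,-8,0,0,0],[0.05,0,0,-11,0,0,0],[0.05,0,0,-12,0,0,0],[0.05,0,0,-12,0,0,0]]]' 35; python3 -m creep '[[[0.05,2,-3.5,0,0,0,0],[0.05,4,-7.5,0,0,0,0],[0.05,6,-11.5,0,0,0,0],[0.05,8,-15.5,0,0,0,0],[0.05,10,-19,0,0,0,0],[0.05,12,-22.5,0,0,0,0],[0.05,14,-26,0,0,0,0],[0.05,14.9,-27.7,0,0,0,0]]]'; python3 - <<'E'
from h import *
print(*delta([.44,-.21,.064],0))
E
```

```text
time_s: 3.8
position: [0.5892, 0.0762, 0.2159]
eef_rot: [0.0, 1.0, -0.0, 0.001]
wrist_force: [-0.1, 1.6, -4.8]
opening: 0.0172
gripper_force: 34.9
time_s: 4.6
position: [0.4356, -0.2037, 0.2131]
eef_rot: [0.003, 1.0, -0.0, -0.003]
wrist_force: [0.1, -0.1, -4.3]
opening: 0.0172
gripper_force: 34.9
[-0.5 -0.6 14.9] [-0.    -0.006 -0.005]
```

```bash
python3 -m creep '[[[0.05,-0.3,-0.6,4,0,0,0],[0.05,-0.3,-0.6,8,0,0,0],[0.05,-0.3,-0.6,11,0,0,0],[0.05,-0.3,-0.6,13,0,0,0],[0.05,-0.3,-0.6,14,0,0,0],[0.05,-0.3,-0.6,14.4,0,0,0],[0.05,-0.3,-0.6,14.7,0,0,0],[0.05,-0.3,-0.6,14.7,0,0,0]]]'
```

```text
time_s: 5.4
position: [0.4433, -0.2066, 0.0688]
eef_rot: [-0.0, 1.0, -0.0, 0.0]
wrist_force: [-0.6, 0.4, -3.4]
opening: 0.0172
gripper_force: 34.9
```

```bash
python3 -m creep '[[[0.05,0,0,0.15,0,0,0],[0.05,0,0,0.15,0,0,0],[0.05,0,0,0.3,0,0,0],[0.05,0,0,0.3,0,0,0]]]'
```

```text
time_s: 5.8
position: [0.443, -0.2064, 0.0656]
eef_rot: [-0.0, 1.0, 0.0, 0.0]
wrist_force: [-0.8, 0.4, -4.2]
opening: 0.0172
gripper_force: 34.9
```

```bash
python3 -m creep '[[[0.05,0,0,0.15,0,0,0],[0.05,0,0,0.15,0,0,0],[0.05,0,0,0.3,0,0,0],[0.05,0,0,0.3,0,0,0]]]'
```

```text
time_s: 6.2
position: [0.4434, -0.2063, 0.0645]
eef_rot: [-0.0, 1.0, 0.001, 0.0]
wrist_force: [-6.0, 3.8, 17.4]
opening: 0.0173
gripper_force: 35.0
```

```bash
python3 -m creep '[[[0.05,0,0,-0.15,0,0,0],[0.05,0,0,-0.15,0,0,0],[0.4,0,0,-0.15,0,0,0],[0.5,0,0,-0.15,0,0,0],[0.5,0,0,-0.15,0,0,0],[0.5,0,0,-2,0,0,0],[0.5,0,0,-6,0,0,0],[0.5,0,0,-11,0,0,0]]]';python3 -m creep '[[[0.5,0,0,-5,0,0,0],[0.5,-5,3,-5,0,0,0],[0.5,-9,7,-5,0,0,0],[0.5,-13,11,-5,0,0,0],[0.5,-15,13.5,-5,0,0,0],[0.5,-15,13.5,-5,0,0,0],[0.5,-15,13.5,-5,0,0,0]]]'; cat > look.py <<'E'
from h import *
t=env.get_image('top');s=env.get_image('side')
n=lambda l:[(b[0],b[1][2:]) for b in l]
print('blue');
for c,st in blobs(t,(105,120,60),(125,255,255)):
    if 20<st[4]<90 and c[0]>130: print(c,st[4],'tray',bp(t,*c,.13)[:2].round(3),'mat',bp(t,*c,.1)[:2].round(3))
print('brass')
for c,st in blobs(t,(8,120,60),(22,255,255),150):
    if 200<c[1] : print(c,st[2:],'tray',bp(t,*c,.079)[:2].round(3),'mat',bp(t,*c,.048)[:2].round(3))
import sys
if len(sys.argv)>1: cv2.imwrite('pics/%s.png'%sys.argv[1],t['img'][150:390,130:450][:,:,::-1].repeat(2,0).repeat(2,1))
E
python3 look.py a; python3 -c "
from h import *
print(*delta([.5953,-.0707,.096],0))"
```

```text
time_s: 7.0
position: [0.4416, -0.206, 0.1721]
eef_rot: [-0.0, 1.0, 0.0, -0.002]
wrist_force: [0.6, 0.0, 0.4]
opening: 0.0429
gripper_force: 0.0
time_s: 7.7
position: [0.5935, -0.0699, 0.2216]
eef_rot: [-0.002, 1.0, -0.0, -0.001]
wrist_force: [0.6, -1.5, -0.4]
opening: 0.0438
gripper_force: 0.0
blue
[466.5, 191.7] 44 tray [ 0.645 -0.386] mat [ 0.651 -0.393]
[383.4, 284.0] 49 tray [ 0.442 -0.201] mat [ 0.443 -0.205]
[211.1, 347.7] 52 tray [0.306 0.166] mat [0.303 0.172]
[378.2, 354.1] 43 tray [ 0.293 -0.189] mat [ 0.291 -0.192]
brass
[383.0, 288.0] [91, 48, 3302] tray [ 0.435 -0.206] mat [ 0.436 -0.209]
[211.0, 284.4] [26, 23, 395] tray [0.441 0.179] mat [0.442 0.185]
[175.1, 288.8] [26, 23, 404] tray [0.431 0.259] mat [0.432 0.267]
[-0.3  0.2 12.6] [-0.001 -0.001 -0.002]
```

View pics/a.png

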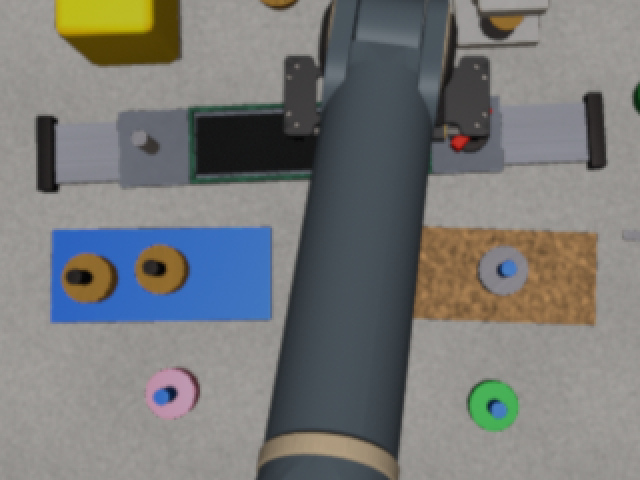

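```bash
cat > wr.py <<'E'
from h import *
import sys
x,y,z=map(float,sys.argv[1:4])
p=env.get_image('wrist');print('pred',proj(p,[x,y,z]).round())
for c,st in blobs(p,(105,120,60),(125,255,255),200)[:]:
    b=(st[0]+st[2]/2, st[1]+st[3]/2); print('blue',c,st)
E
python3 wr.py .5953 -.0707 .107
```

```text
pred [318. 243.]
blue [123.3, 23.9] [96, 1, 58, 46, 1430]
blue [539.1, 55.8] [466, 0, 174, 108, 14398]
blue [319.2, 248.2] [307, 227, 26, 42, 837]
```

Steel1 is where predicted. Descend and grip.

```bash
python3 -m creep '[[[0.5,-0.2,0,3,0,0,0],[0.5,-0.2,0,7,0,0,0],[0.5,-0.2,0,10,0,0,0],[0.5,-0.2,0,12,0,0,0],[0.5,-0.2,0,12.6,0,0,0],[0.5,-0.2,0,12.6,0,0,0],[0.05,-0.2,0,12.6,0,0,0],[0.05,-0.2,0,12.6,0,0,0]]]' 35; python3 -m creep '[[[0.05,0,0,0,0,0,0],[0.05,0,0,0,0,0,0],[0.05,0,0,0,0,0,0],[0.05,0,0,0,0,0,0],[0.05,0,0,-2,0,0,0],[0.05,0,0,-6,0,0,0],[0.05,0,0,-10,0,0,0],[0.05,0,0,-12,0,0,0]]]';python3 -m creep '[[[0.05,3,-1,0,0,0,0],[0.05,6,-2,0,0,0,0],[0.05,9,-3,0,0,0,0],[0.05,12,-4,0,0,0,0],[0.05,15,-4.5,0,0,0,0],[0.05,15.3,-4.5,0,0,0,0],[0.05,15.3,-4.5,0,0,0,0]]]';  python3 -c "
from h import *
print(*delta([.442,-.11,.064],0))"
```

```text
time_s: 8.65
position: [0.5959, -0.0718, 0.0981]
eef_rot: [0.0, 1.0, -0.0, 0.001]
wrist_force: [0.8, 0.2, 0.5]
opening: 0.0339
gripper_force: 0.0
time_s: 9.45
position: [0.5958, -0.072, 0.219]
eef_rot: [0.0, 1.0, -0.0, 0.002]
wrist_force: [0.5, -1.0, -4.5]
opening: 0.0173
gripper_force: 35.0
time_s: 10.15
position: [0.4407, -0.1166, 0.216]
eef_rot: [0.0, 1.0, 0.0, -0.001]
wrist_force: [-0.1, 0.8, -4.5]
opening: 0.0172
gripper_force: 35.0
[-0.1  0.7 15.2] [ 0.    -0.001 -0.001]
```

```bash
python3 -m creep '[[[0.05,0,0.5,4,0,0,0],[0.05,0,0.5,8,0,0,0],[0.05,0,0.5,11,0,0,0],[0.05,0,0.5,13,0,0,0],[0.05,0,0.5,14,0,0,0],[0.05,0,0.5,14.6,0,0,0],[0.05,0,0.5,14.8,0,0,0],[0.05,0,0.5,14.8,0,0,0]]]'; python3 -m creep '[[[0.05,0,0,0.1,0,0,0],[0.05,0,0,0.1,0,0,0],[0.05,0,0,0.2,0,0,0],[0.05,0,0,0.2,0,0,0]]]'
```

```text
time_s: 10.95
position: [0.4428, -0.1115, 0.069]
eef_rot: [-0.0, 1.0, -0.0, 0.001]
wrist_force: [-0.8, -0.8, -4.1]
opening: 0.0173
gripper_force: 35.0
time_s: 11.35
position: [0.4421, -0.1114, 0.0667]
eef_rot: [-0.0, 1.0, 0.0, 0.0]
wrist_force: [-0.2, -0.2, -4.1]
opening: 0.0173
gripper_force: 35.0
```

```bash
python3 -m creep '[[[0.05,0,0,0.1,0,0,0],[0.05,0,0,0.1,0,0,0],[0.05,0,0,0.2,0,0,0],[0.05,0,0,0.2,0,0,0]]]'
```

```text
time_s: 11.75
position: [0.4423, -0.1114, 0.0659]
eef_rot: [-0.0, 1.0, 0.0, 0.0]
wrist_force: [-4.4, 1.7, 15.1]
opening: 0.0169
gripper_force: 35.1
```

```bash
python3 -m creep '[[[0.05,0,0,-0.15,0,0,0],[0.05,0,0,-0.15,0,0,0],[0.4,0,0,-0.15,0,0,0],[0.5,0,0,-0.15,0,0,0],[0.5,0,0,-0.15,0,0,0],[0.5,0,0,-2,0,0,0],[0.5,0,0,-6,0,0,0],[0.5,0,0,-11,0,0,0]]]';python3 -m creep '[[[0.5,0,2,-4,0,0,0],[0.5,0,6,-4,0,0,0],[0.5,0,11,-4,0,0,0],[0.5,0,16,-4,0,0,0],[0.5,0,20,-4,0,0,0],[0.5,0,20,-4,0,0,0],[0.5,0,20,-4,0,0,0]]]'; python3 look.py; python3 -c "
from h import *
print(*delta([.4417,.1865,.064],0))"
```

```text
time_s: 12.55
position: [0.4406, -0.1113, 0.1744]
eef_rot: [-0.0, 1.0, 0.0, -0.002]
wrist_force: [1.6, 0.1, -0.6]
opening: 0.0426
gripper_force: 0.0
time_s: 13.25
position: [0.4419, 0.0891, 0.2144]
eef_rot: [-0.001, 1.0, -0.0, -0.0]
wrist_force: [0.3, -1.0, -0.6]
opening: 0.0435
gripper_force: 0.0
blue
[466.5, 191.7] 44 tray [ 0.645 -0.386] mat [ 0.651 -0.393]
[340.8, 283.9] 44 tray [ 0.442 -0.109] mat [ 0.443 -0.11 ]
[383.4, 284.0] 49 tray [ 0.442 -0.201] mat [ 0.443 -0.205]
[283.2, 327.9] 38 tray [0.348 0.014] mat [0.346 0.015]
[378.2, 354.1] 44 tray [ 0.293 -0.189] mat [ 0.291 -0.192]
brass
[377.0, 287.8] [109, 49, 3586] tray [ 0.435 -0.192] mat [ 0.436 -0.195]
[172.9, 289.1] [21, 23, 321] tray [0.431 0.264] mat [0.431 0.272]
[ 0.   9.9 15. ] [-0.    -0.    -0.002]
```

```bash
python3 -m creep '[[[0.5,0,4,0,0,0,0],[0.5,0,8,0,0,0,0],[0.5,0,9.9,0,0,0,0],[0.5,0,9.9,0,0,0,0],[0.5,0,9.9,0,0,0,0]]]'; python3 - <<'E'
from h import *
p=env.get_image('wrist')
for c,st in blobs(p,(10,100,60),(25,255,255),600): print(c,st)
for X in ([.4417,.1865,.048],[.4311,.2686,.048]): print(proj(p,X).round())
print(env.search_frame('brass0',p))
print(*delta([.4417,.1865,.064],0))
E
```

```text
time_s: 13.85
position: [0.4422, 0.1858, 0.2143]
eef_rot: [0.001, 1.0, -0.0, -0.0]
wrist_force: [0.2, -0.1, -0.7]
opening: 0.0436
gripper_force: 0.0
[36.5, 212.8] [0, 158, 70, 109, 4689]
[409.4, 205.7] [378, 176, 70, 67, 2864]
[318.4, 217.7] [287, 187, 64, 67, 2631]
[194.5, 343.8] [185, 309, 24, 70, 839]
[435.8, 343.9] [423, 310, 23, 69, 826]
[398.4, 404.8] [166, 391, 439, 24, 8111]
[316. 222.]
[413. 210.]
[{'xy': [320.1, 222.3], 'score': 0.82}, {'xy': [414.2, 211.3], 'score': 0.65}, {'xy': [296.6, 377.6], 'score': 0.17}]
[ 0.1  0.1 15. ] [-0.001 -0.    -0.003]
```

```bash
python3 -m creep '[[[0.5,0,0.1,3,0,0,0],[0.5,0,0.1,7,0,0,0],[0.5,0,0.1,11,0,0,0],[0.5,0,0.1,14,0,0,0],[0.5,0,0.1,14.9,0,0,0],[0.5,0,0.1,14.9,0,0,0],[0.05,0,0.1,14.9,0,0,0],[0.05,0,0.1,14.9,0,0,0]]]' 35; python3 -m creep '[[[0.05,0,0,0,0,0,0],[0.05,0,0,0,0,0,0],[0.05,0,0,0,0,0,0],[0.05,0,0,0,0,0,0],[0.05,0,0,-2,0,0,0],[0.05,0,0,-6,0,0,0],[0.05,0,0,-10,0,0,0],[0.05,0,0,-14,0,0,0]]]';python3 -m creep '[[[0.05,-2,-3,-1,0,0,0],[0.05,-4,-6,-1,0,0,0],[0.05,-7,-10,-1,0,0,0],[0.05,-10,-14,-1,0,0,0],[0.05,-13,-18,-1,0,0,0],[0.05,-15,-21,-1,0,0,0],[0.05,-15,-21.8,-1,0,0,0],[0.05,-15,-21.8,-1,0,0,0]]]';  python3 -c "
from h import *
print(*delta([.5947,-.032,.095],0))"
```

```text
time_s: 14.75
position: [0.4433, 0.1889, 0.0672]
eef_rot: [0.0, 1.0, 0.001, 0.002]
wrist_force: [-0.4, 0.6, -0.7]
opening: 0.0346
gripper_force: 0.0
time_s: 15.55
position: [0.4406, 0.188, 0.2059]
eef_rot: [-0.0, 1.0, -0.001, -0.001]
wrist_force: [1.0, 0.9, -4.5]
opening: 0.017
gripper_force: 35.0
time_s: 16.35
position: [0.5908, -0.0316, 0.2138]
eef_rot: [0.002, 1.0, -0.0, -0.002]
wrist_force: [-0.2, 0.1, -4.8]
opening: 0.017
gripper_force: 35.0
[-0.4 -0.  11.9] [-0.001 -0.004 -0.004]
```

```bash
python3 -m creep '[[[0.05,-0.3,0,3,0,0,0],[0.05,-0.3,0,7,0,0,0],[0.05,-0.3,0,10,0,0,0],[0.05,-0.3,0,11,0,0,0],[0.05,-0.3,0,11.4,0,0,0],[0.05,-0.3,0,11.4,0,0,0]]]'; python3 -m creep '[[[0.05,0,0,0.1,0,0,0],[0.05,0,0,0.1,0,0,0],[0.05,0,0,0.2,0,0,0],[0.05,0,0,0.2,0,0,0]]]'; python3 -m creep '[[[0.05,0,0,0.1,0,0,0],[0.05,0,0,0.1,0,0,0]]]'
```

```text
time_s: 16.95
position: [0.5954, -0.0285, 0.1022]
eef_rot: [-0.001, 1.0, 0.0, 0.0]
wrist_force: [0.9, -0.4, -4.9]
opening: 0.0171
gripper_force: 35.0
time_s: 17.35
position: [0.5952, -0.0294, 0.1]
eef_rot: [-0.0, 1.0, 0.0, 0.0]
wrist_force: [-0.7, 1.0, -5.2]
opening: 0.0171
gripper_force: 35.0
time_s: 17.55
position: [0.5949, -0.0294, 0.0984]
eef_rot: [-0.0, 1.0, 0.0, -0.0]
wrist_force: [-0.4, 0.3, -5.0]
opening: 0.0171
gripper_force: 35.0
```

```bash
python3 -m creep '[[[0.05,0,0,0.1,0,0,0],[0.05,0,0,0.1,0,0,0],[0.05,0,0,0.2,0,0,0],[0.05,0,0,0.2,0,0,0]]]'
```

```text
time_s: 17.95
position: [0.5952, -0.0294, 0.0975]
eef_rot: [-0.0, 1.0, 0.0, 0.0]
wrist_force: [-3.4, -0.1, 4.5]
opening: 0.0171
gripper_force: 35.0
```

Contact. Release, go to the other brass pot (.4311,.2686): tool x +16.4, y +29.8.

```bash
python3 -m creep '[[[0.05,0,0,-0.05,0,0,0],[0.4,0,0,-0.05,0,0,0],[0.5,0,0,-0.05,0,0,0],[0.5,0,0,-0.05,0,0,0],[0.5,0,0,-2,0,0,0],[0.5,0,0,-6,0,0,0],[0.5,0,0,-11,0,0,0],[0.5,0,0,-12,0,0,0]]]';python3 -m creep '[[[0.5,2,4,0,0,0,0],[0.5,4,8,0,0,0,0],[0.5,6.5,12,0,0,0,0],[0.5,9,16,0,0,0,0],[0.5,11,20,0,0,0,0],[0.5,13,24,0,0,0,0],[0.5,15,28,0,0,0,0],[0.5,16.4,29.8,0,0,0,0]]]'; python3 -m creep '[[[0.5,0,0,0,0,0,0],[0.5,0,0,0,0,0,0]]]'; python3 - <<'E'
from h import *
p=env.get_image('wrist')
for c,st in blobs(p,(10,100,60),(25,255,255),600): print(c,st)
for X in ([.4311,.2686,.048],): print(proj(p,X).round())
print(env.search_frame('brass0',p))
print(*delta([.4315,.2686,.064],0))
E
python3 look.py
```

```text
time_s: 18.75
position: [0.5986, -0.0297, 0.2227]
eef_rot: [0.0, 1.0, 0.0, 0.006]
wrist_force: [0.5, 0.0, 0.3]
opening: 0.0434
gripper_force: 0.0
time_s: 19.55
position: [0.4288, 0.2728, 0.2164]
eef_rot: [-0.003, 1.0, 0.001, -0.0]
wrist_force: [1.0, 0.2, 0.4]
opening: 0.0435
gripper_force: 0.0
time_s: 19.75
position: [0.4311, 0.2683, 0.2163]
eef_rot: [-0.0, 1.0, -0.0, 0.0]
wrist_force: [0.3, -1.3, -0.3]
opening: 0.0439
gripper_force: 0.0
[319.2, 218.0] [289, 188, 62, 66, 2592]
[194.4, 344.0] [185, 310, 23, 69, 825]
[435.8, 343.9] [423, 310, 23, 69, 824]
[34.0, 380.7] [20, 362, 28, 45, 806]
[398.0, 404.8] [166, 391, 439, 24, 8008]
[316. 222.]
[{'xy': [321.6, 222.3], 'score': 0.94}, {'xy': [36.7, 380.4], 'score': 0.6}, {'xy': [267.7, 382.1], 'score': 0.16}]
[ 0.   0.2 15.2] [-0.001  0.    -0.002]
blue
[466.5, 191.7] 44 tray [ 0.645 -0.386] mat [ 0.651 -0.393]
[169.3, 265.3] 22 tray [0.48  0.261] mat [0.482 0.268]
[340.8, 283.9] 44 tray [ 0.442 -0.109] mat [ 0.443 -0.11 ]
[383.4, 284.0] 49 tray [ 0.442 -0.201] mat [ 0.443 -0.205]
[283.2, 327.9] 38 tray [0.348 0.014] mat [0.346 0.015]
[211.0, 347.8] 50 tray [0.305 0.166] mat [0.303 0.172]
[378.2, 354.1] 44 tray [ 0.293 -0.189] mat [ 0.291 -0.192]
brass
[304.9, 217.6] [26, 26, 475] tray [ 0.593 -0.03 ] mat [ 0.598 -0.029]
[377.0, 287.8] [109, 49, 3579] tray [ 0.435 -0.192] mat [ 0.436 -0.195]
```

```bash
python3 -m creep '[[[0.5,0,0.1,3,0,0,0],[0.5,0,0.1,7,0,0,0],[0.5,0,0.1,11,0,0,0],[0.5,0,0.1,14,0,0,0],[0.5,0,0.1,15,0,0,0],[0.5,0,0.1,15,0,0,0],[0.05,0,0.1,15,0,0,0],[0.05,0,0.1,15,0,0,0]]]' 35; python3 -m creep '[[[0.05,0,0,0,0,0,0],[0.05,0,0,0,0,0,0],[0.05,0,0,0,0,0,0],[0.05,0,0,0,0,0,0],[0.05,0,0,-2,0,0,0],[0.05,0,0,-6,0,0,0],[0.05,0,0,-10,0,0,0],[0.05,0,0,-14,0,0,0]]]';python3 -m creep '[[[0.05,-2,-3,-1,0,0,0],[0.05,-5,-6,-1,0,0,0],[0.05,-8,-10,-1,0,0,0],[0.05,-11,-14,-1,0,0,0],[0.05,-14,-18,-1,0,0,0],[0.05,-15.8,-19.6,-1,0,0,0],[0.05,-15.8,-19.6,-1,0,0,0],[0.05,-15.8,-19.6,-1,0,0,0]]]';  python3 -c "
from h import *
print(*delta([.590,.072,.099],0))"
```

```text
time_s: 20.75
position: [0.4322, 0.2702, 0.0682]
eef_rot: [0.0, 1.0, 0.001, 0.001]
wrist_force: [-0.7, 0.6, 0.1]
opening: 0.0341
gripper_force: 0.0
time_s: 21.55
position: [0.4295, 0.268, 0.2064]
eef_rot: [0.0, 1.0, -0.002, -0.002]
wrist_force: [0.5, 0.2, -4.1]
opening: 0.0169
gripper_force: 35.0
time_s: 22.35
position: [0.5874, 0.0729, 0.2146]
eef_rot: [0.001, 1.0, -0.0, -0.002]
wrist_force: [0.7, 0.7, -4.9]
opening: 0.0168
gripper_force: 35.0
[-0.3 -0.1 11.6] [-0.001 -0.005 -0.001]
```

```bash
python3 -m creep '[[[0.05,-0.2,0,3,0,0,0],[0.05,-0.2,0,7,0,0,0],[0.05,-0.2,0,10,0,0,0],[0.05,-0.2,0,11,0,0,0],[0.05,-0.2,0,11.4,0,0,0],[0.05,-0.2,0,11.4,0,0,0]]]'; python3 -m creep '[[[0.05,0,0,0.1,0,0,0],[0.05,0,0,0.1,0,0,0],[0.05,0,0,0.2,0,0,0],[0.05,0,0,0.2,0,0,0]]]'; python3 -m creep '[[[0.05,0,0,0.1,0,0,0],[0.05,0,0,0.2,0,0,0]]]'
```

```text
time_s: 22.95
position: [0.5912, 0.0744, 0.1031]
eef_rot: [-0.001, 1.0, 0.0, 0.0]
wrist_force: [0.4, -0.9, -4.9]
opening: 0.0171
gripper_force: 35.0
time_s: 23.35
position: [0.5911, 0.0736, 0.101]
eef_rot: [-0.0, 1.0, 0.0, 0.0]
wrist_force: [0.1, 0.9, -4.0]
opening: 0.0174
gripper_force: 35.0
time_s: 23.55
position: [0.591, 0.0736, 0.0986]
eef_rot: [-0.0, 1.0, 0.0, 0.0]
wrist_force: [0.2, -0.2, -4.0]
opening: 0.0168
gripper_force: 35.0
```

```bash
python3 -m creep '[[[0.05,0,0,0.1,0,0,0],[0.05,0,0,0.1,0,0,0],[0.05,0,0,0.2,0,0,0],[0.05,0,0,0.2,0,0,0]]]'
```

```text
time_s: 23.95
position: [0.5913, 0.0739, 0.0984]
eef_rot: [-0.0, 1.0, 0.0, 0.0]
wrist_force: [-5.2, -0.0, 10.2]
opening: 0.017
gripper_force: 35.0
```

```bash
python3 -m creep '[[[0.05,0,0,-0.05,0,0,0],[0.4,0,0,-0.05,0,0,0],[0.5,0,0,-0.05,0,0,0],[0.5,0,0,-0.05,0,0,0],[0.5,0,0,-2,0,0,0],[0.5,0,0,-6,0,0,0],[0.5,0,0,-11,0,0,0],[0.5,0,0,-13,0,0,0]]]';python3 -m creep '[[[0.5,3,4,0,0,0,0],[0.5,6,8,0,0,0,0],[0.5,9,12,0,0,0,0],[0.5,12,16,0,0,0,0],[0.5,14,20,0,0,0,0],[0.5,14,20,0,0,0,0],[0.5,14,20,0,0,0,0]]]'; python3 look.py b
```

```text
time_s: 24.75
position: [0.5935, 0.0737, 0.2314]
eef_rot: [0.0, 1.0, 0.001, 0.004]
wrist_force: [-0.3, 0.1, -0.6]
opening: 0.043
gripper_force: 0.0
time_s: 25.45
position: [0.4505, 0.2745, 0.2265]
eef_rot: [-0.002, 1.0, 0.0, 0.0]
wrist_force: [1.0, -0.8, -0.5]
opening: 0.0439
gripper_force: 0.0
blue
[466.5, 191.7] 44 tray [ 0.645 -0.386] mat [ 0.651 -0.393]
[340.8, 283.9] 44 tray [ 0.442 -0.109] mat [ 0.443 -0.11 ]
[383.4, 284.0] 49 tray [ 0.442 -0.201] mat [ 0.443 -0.205]
[283.2, 327.9] 38 tray [0.348 0.014] mat [0.346 0.015]
[211.0, 347.8] 50 tray [0.305 0.166] mat [0.303 0.172]
[378.2, 354.1] 44 tray [ 0.293 -0.189] mat [ 0.291 -0.192]
brass
[304.9, 217.6] [26, 26, 473] tray [ 0.593 -0.03 ] mat [ 0.598 -0.029]
[259.7, 219.1] [26, 25, 474] tray [0.59  0.073] mat [0.594 0.076]
[377.0, 287.8] [109, 49, 3582] tray [ 0.435 -0.192] mat [ 0.436 -0.195]
```

View pics/b.png

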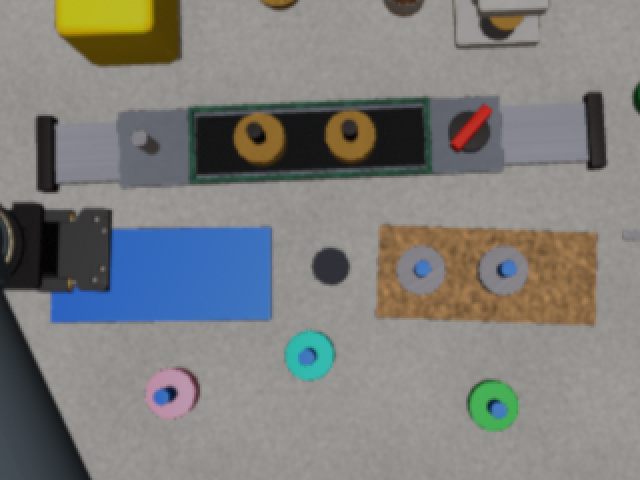

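```bash
python3 - <<'E'
from h import *
t=env.get_image('top');s=env.get_image('side')
a=cv2.resize(t['img'][100:240,310:450],(600,600),interpolation=cv2.INTER_CUBIC)
b=cv2.resize(s['img'][180:320,360:500],(600,600),interpolation=cv2.INTER_CUBIC)
cv2.imwrite('pics/hd.png',cv2.resize(np.hstack([a,b]),(800,400))[:,:,::-1])
for z in(.16,.195): 
  for X in ([.705,-.153,z],[.705,-.253,z]): print(z,X[1],((proj(t,X)-[310,100])*400/140).round(),((proj(s,X)-[360,180])*400/140+[400,0]).round())
print(env.read_state()['joint_positions'].round(2))
E
```

```text
0.16 -0.153 [147. 175.] [526.  87.]
0.16 -0.253 [280. 175.] [609. 177.]
0.195 -0.153 [151. 163.] [531.  41.]
0.195 -0.253 [287. 164.] [617. 130.]
[-0.6   0.23 -0.03  1.88  0.01  1.04  0.94]
```

View pics/hd.png

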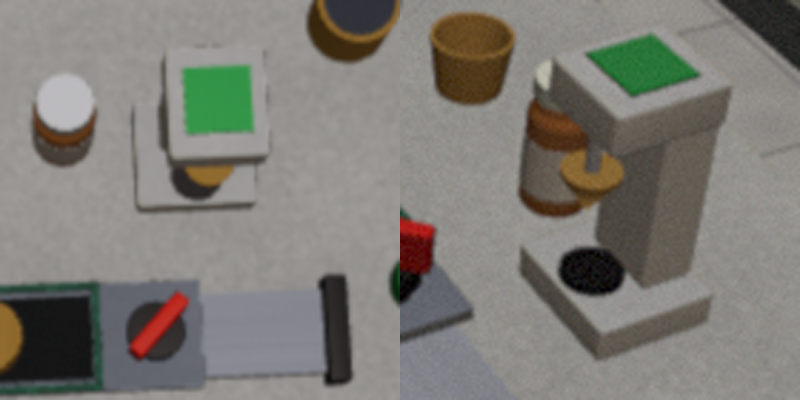

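```bash
python3 -m creep '[[[0.5,-1,-4,-0.5,0,0,-0.14],[0.5,-2.5,-8,-0.5,0,0,-0.28],[0.5,-4,-12,-0.5,0,0,-0.42],[0.5,-6,-16,-0.5,0,0,-0.56],[0.5,-8,-20,-0.5,0,0,-0.7],[0.5,-10,-24,-0.5,0,0,-0.84],[0.5,-11,-28,-0.5,0,0,-0.98],[0.5,-12,-32,-0.5,0,0,-1.12]]]'; python3 -c "
from h import *
print(*delta([.595,-.1616,.225],137.5))"
```

```text
time_s: 26.45
position: [0.5715, -0.0493, 0.2312]
eef_rot: [-0.527, 0.85, -0.001, -0.0]
wrist_force: [2.8, -0.4, -0.1]
opening: 0.0434
gripper_force: 0.0
[ 9.  -7.1  0.6] [ 0.000e+00 -1.000e-03 -1.289e+00]
```

```bash
python3 -m creep '[[[0.5,2,-1.5,0.6,0,0,-0.14],[0.5,4,-3,0.6,0,0,-0.28],[0.5,6,-4.5,0.6,0,0,-0.42],[0.5,8,-6,0.6,0,0,-0.56],[0.5,9,-7.1,0.6,0,0,-0.7],[0.5,9,-7.1,0.6,0,0,-0.84],[0.5,9,-7.1,0.6,0,0,-0.98],[0.5,9,-7.1,0.6,0,0,-1.12]]]'; python3 -m creep '[[[0.5,0,0,0,0,0,-0.14],[0.5,0,0,0,0,0,-0.17],[0.5,0,0,0,0,0,-0.17],[0.5,0,0,0,0,0,-0.17]]]'; python3 - <<'E'
from h import *
print(*delta([.595,-.1616,.072],137.5))
print(env.read_state()['joint_positions'].round(2))
p=env.get_image('wrist');cv2.imwrite('pics/w2.png',p['img'][:,:,::-1])
for c,st in blobs(p,(0,150,80),(6,255,255),300): print(c,st)
print([proj(p,X).round() for X in ([.601,-.167,.093],[.6231,-.1873,.093],[.5789,-.1467,.093])])
E
```

```text
time_s: 27.25
position: [0.5936, -0.1114, 0.1769]
eef_rot: [0.766, -0.641, 0.032, 0.044]
wrist_force: [-0.6, 2.3, 0.3]
opening: 0.0437
gripper_force: 0.0
time_s: 27.65
position: [0.59, -0.0777, 0.1548]
eef_rot: [0.802, -0.592, 0.048, 0.056]
wrist_force: [1.2, -0.1, -0.2]
opening: 0.0438
gripper_force: 0.0
[6.9 1.7 9.4] [ 0.07  -0.131 -0.529]
[ 0.85  0.85 -1.38  1.78  0.99  1.39  2.66]
[331.2, 126.2] [299, 77, 68, 97, 2753]
[array([338., 125.]), array([312.,  78.]), array([364., 170.])]
```

View pics/w2.png

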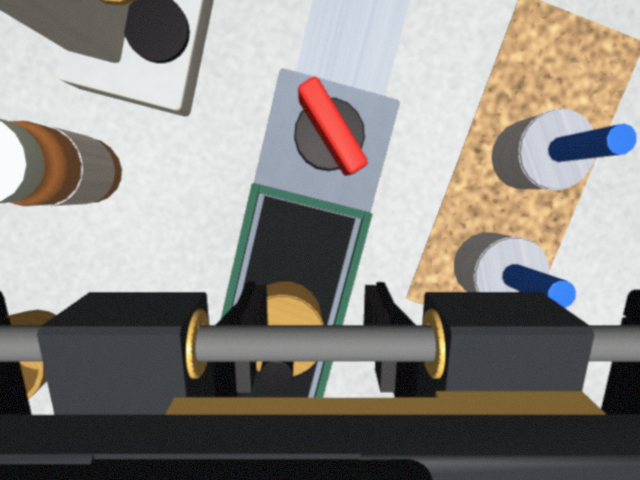

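```bash
python3 -c "
from h import *
print(*delta([.56,-.06,.23],60));s=env.read_state();print(s['position'],s['joint_positions'].round(2))"
```

```text
[-1.5  2.6 -7.7] [-0.029 -0.149  0.821]
[ 0.59016999 -0.07783616  0.15509087] [ 0.85  0.85 -1.38  1.78  0.99  1.39  2.66]
```

```bash
python3 -m creep '[[[0.5,-0.3,0.5,-2,0,-0.02,0.11],[0.5,-0.6,1,-4,0,-0.04,0.22],[0.5,-0.9,1.5,-6,-0.01,-0.06,0.33],[0.5,-1.2,2,-7.7,-0.01,-0.08,0.44],[0.5,-1.5,2.6,-7.7,-0.02,-0.1,0.55],[0.5,-1.5,2.6,-7.7,-0.02,-0.12,0.66],[0.5,-1.5,2.6,-7.7,-0.03,-0.14,0.77],[0.5,-1.5,2.6,-7.7,-0.03,-0.149,0.82]]]';  python3 -c "
from h import *
print(*delta([.56,-.06,.23],0));s=env.read_state();print(s['position'],s['joint_positions'].round(2))"
```

```text
time_s: 28.5
position: [0.5601, -0.0604, 0.2305]
eef_rot: [-0.499, 0.867, 0.0, -0.0]
wrist_force: [0.5, 0.3, 0.1]
opening: 0.0437
gripper_force: 0.0
[-0.   0.   0.1] [ 1.000e-03 -0.000e+00  1.044e+00]
[ 0.56010707 -0.0604082   0.23054047] [ 0.94  0.64 -1.34  1.75  0.64  1.29  2.07]
```

```bash
for i in 1 2; do python3 -m creep '[[[0.5,0,0,0,0,0,0.14],[0.5,0,0,0,0,0,0.28],[0.5,0,0,0,0,0,0.42],[0.5,0,0,0,0,0,0.56],[0.5,0,0,0,0,0,0.7],[0.5,0,0,0,0,0,0.84],[0.5,0,0,0,0,0,0.98],[0.5,0,0,0,0,0,1.12]]]';  python3 -c "
from h import *
s=env.read_state();print(s['joint_positions'].round(2))"; done
```

```text
time_s: 29.3
position: [0.56, -0.0597, 0.2307]
eef_rot: [0.038, 0.999, 0.0, -0.0]
wrist_force: [-0.7, -0.2, -0.8]
opening: 0.0438
gripper_force: 0.0
[ 0.82  0.48 -1.06  1.75  0.45  1.18  1.12]
time_s: 30.1
position: [0.56, -0.0595, 0.2307]
eef_rot: [0.563, 0.826, 0.0, -0.0]
wrist_force: [0.7, 0.1, -0.0]
opening: 0.0435
gripper_force: 0.0
[ 0.65  0.39 -0.8   1.76  0.3   1.12  0.13]
```

```bash
for i in 1 2; do python3 -m creep '[[[0.5,0,0,0,0,0,0.14],[0.5,0,0,0,0,0,0.28],[0.5,0,0,0,0,0,0.42],[0.5,0,0,0,0,0,0.56],[0.5,0,0,0,0,0,0.7],[0.5,0,0,0,0,0,0.84],[0.5,0,0,0,0,0,0.98],[0.5,0,0,0,0,0,1.12]]]' >/dev/null; done;  python3 -c "
from h import *
s=env.read_state();print(s['joint_positions'].round(2))
print(*delta([.595,-.1616,.22],137.5))
"
```

```text
[ 0.32  0.3  -0.36  1.78  0.12  1.08 -1.95]
[6.3 8.8 1.1] [-0.001  0.     0.447]
```

```bash
python3 -m creep '[[[0.5,1.5,2,1,0,0,0.14],[0.5,3,4,1,0,0,0.28],[0.5,4.5,6,1,0,0,0.42],[0.5,6,8,1,0,0,0.447],[0.5,6.3,8.8,1,0,0,0.447],[0.5,6.3,8.8,1,0,0,0.447],[0.5,6.3,8.8,1,0,0,0.447]]]';  python3 - <<'E'
from h import *
print(*delta([.595,-.1616,.072],137.5))
print(env.read_state()['joint_positions'].round(2))
p=env.get_image('wrist')
for c,st in blobs(p,(0,150,80),(6,255,255),300): print(c,st)
m=cv2.inRange(cv2.cvtColor(p['img'],cv2.COLOR_RGB2HSV),(0,150,80),(6,255,255));r=cv2.minAreaRect(cv2.findNonZero(m));print([bp(p,*q,.093).round(4) for q in cv2.boxPoints(r)],r)
print([proj(p,X).round() for X in ([.601,-.167,.093],[.6231,-.1873,.093],[.5789,-.1467,.093])])
E
```

```text
time_s: 32.4
position: [0.5946, -0.1595, 0.2196]
eef_rot: [0.934, -0.358, -0.001, -0.001]
wrist_force: [-0.2, 0.8, 0.0]
opening: 0.0438
gripper_force: 0.0
[ 0.2  0.1 14.8] [-0.     0.003  0.009]
[ 0.37  0.39 -0.24  1.67  0.1   1.09 -2.2 ]
[313.6, 214.9] [303, 176, 21, 80, 1396]
[array([ 0.633 , -0.1818,  0.093 ]), array([ 0.6239, -0.1924,  0.093 ]), array([ 0.5774, -0.1533,  0.093 ]), array([ 0.587 , -0.1421,  0.093 ])] ((313.42608642578125, 215.48745727539062), (79.14224243164062, 19.050586700439453), 88.31531524658203)
[array([317., 221.]), array([317., 181.]), array([316., 259.])]
```

```bash
python3 -m creep '[[[0.5,0.3,0.1,4,0,0,0],[0.5,0.3,0.1,8,0,0,0],[0.5,0.3,0.1,11,0,0,0],[0.5,0.3,0.1,13.5,0,0,0],[0.5,0.3,0.1,14.8,0,0,0],[0.5,0.3,0.1,14.8,0,0,0],[0.5,0.3,0.1,14.8,0,0,0]]]'; python3 -m creep '[[[0,0,0,0,0,0,0],[0,0,0,0,0,0,0],[0,0,0,0,0,0,0],[0,0,0,0,0,0,0],[0,0,0,0,0,0,0],[0,0,0,0,0,0,0],[0,0,0,0,0,0,0]]]' 20
```

```text
time_s: 33.15
position: [0.5968, -0.1625, 0.0723]
eef_rot: [0.934, -0.358, -0.001, -0.0]
wrist_force: [0.5, -0.3, 0.9]
opening: 0.0435
gripper_force: 0.0
time_s: 33.85
position: [0.5979, -0.1613, 0.0718]
eef_rot: [0.934, -0.358, 0.0, -0.001]
wrist_force: [4.1, 3.3, -0.8]
opening: 0.0139
gripper_force: 19.9
```

```bash
python3 -m creep '[[[0,0,0.09,0,0,0,-0.13],[0,0.02,0.18,0,0,0,-0.26],[0,0.05,0.27,0,0,0,-0.39],[0,0.09,0.35,0,0,0,-0.52],[0,0.14,0.42,0,0,0,-0.65],[0,0.2,0.49,0,0,0,-0.78],[0,0.2,0.49,0,0,0,-0.78]]]'
```

```text
time_s: 34.55
position: [0.5961, -0.1679, 0.0718]
eef_rot: [1.0, 0.024, 0.001, -0.001]
wrist_force: [6.2, 2.3, -0.8]
opening: 0.0138
gripper_force: 20.0
```

```bash
python3 -m creep '[[[0,0,0.09,0,0,0,-0.13],[0,0.02,0.18,0,0,0,-0.26],[0,0.05,0.27,0,0,0,-0.39],[0,0.09,0.35,0,0,0,-0.52],[0,0.14,0.42,0,0,0,-0.65],[0,0.17,0.46,0,0,0,-0.72],[0,0.17,0.46,0,0,0,-0.72]]]'
```

```text
time_s: 35.25
position: [0.5983, -0.173, 0.0717]
eef_rot: [0.928, 0.373, 0.001, -0.0]
wrist_force: [4.5, -0.1, -1.8]
opening: 0.0139
gripper_force: 20.0
```

```bash
python3 -m creep '[[[0.4,0,0,0,0,0,0],[0.5,0,0,0,0,0,0],[0.5,0,0,0,0,0,0],[0.5,0,0,-3,0,0,0],[0.5,0,0,-7,0,0,0],[0.5,0,0,-11,0,0,0],[0.5,0,0,-15,0,0,0],[0.5,0,0,-15,0,0,0]]]'; python3 - <<'E'
from h import *
p=env.get_image('wrist');
m=cv2.inRange(cv2.cvtColor(p['img'],cv2.COLOR_RGB2HSV),(0,150,80),(6,255,255));r=cv2.minAreaRect(cv2.findNonZero(m));print([bp(p,*q,.093).round(4) for q in cv2.boxPoints(r)],r)
print(*delta([.5838,.2028,.222],180))
print(env.read_state()['joint_positions'].round(2))
E
```

```text
time_s: 36.05
position: [0.5994, -0.1729, 0.2274]
eef_rot: [0.928, 0.373, 0.003, 0.002]
wrist_force: [-0.3, -0.2, 0.0]
opening: 0.0436
gripper_force: 0.0
[array([ 0.6218, -0.1396,  0.093 ]), array([ 0.6313, -0.1494,  0.093 ]), array([ 0.5879, -0.1914,  0.093 ]), array([ 0.578, -0.181,  0.093])] ((312.0, 220.0), (76.0, 18.0), 90.0)
[ 25.  -28.1   0.2] [ 0.002 -0.002  0.766]
[ 0.69  0.46 -0.66  1.64  0.3   1.15 -0.85]
```

```bash
python3 -m creep '[[[0.5,2.5,-2.8,0,0,0,0.1],[0.5,5,-5.6,0,0,0,0.2],[0.5,8,-9,0,0,0,0.3],[0.5,11,-12.4,0,0,0,0.4],[0.5,14,-15.8,0,0,0,0.5],[0.5,17,-19.2,0,0,0,0.6],[0.5,20,-22.5,0,0,0,0.7],[0.5,23,-25.8,0,0,0,0.766]]]'; python3 -m creep '[[[0.5,0,0,0,0,0,0],[0.5,0,0,0,0,0,0],[0.5,0,0,0,0,0,0]]]'; python3 - <<'E'
from h import *
p=env.get_image('wrist');cv2.imwrite('pics/w3.png',p['img'][:,:,::-1])
print(*delta([.5838,.2028,.084],180))
print(proj(p,[.5838,.2028,.11]),env.read_state()['joint_positions'].round(2))
E
```

```text
time_s: 36.9
position: [0.5819, 0.1734, 0.2199]
eef_rot: [1.0, -0.002, -0.003, 0.0]
wrist_force: [-0.2, 0.6, -0.3]
opening: 0.0435
gripper_force: 0.0
time_s: 37.2
position: [0.5829, 0.1706, 0.2203]
eef_rot: [1.0, -0.001, -0.002, 0.0]
wrist_force: [0.1, 0.7, 0.3]
opening: 0.0436
gripper_force: 0.0
[ 0.1 -3.3 13.7] [ 0.001  0.004 -0.002]
[270.54727387 237.96361865] [ 0.08  0.42 -0.58  1.68  0.25  1.12 -2.15]
```

View pics/w3.png

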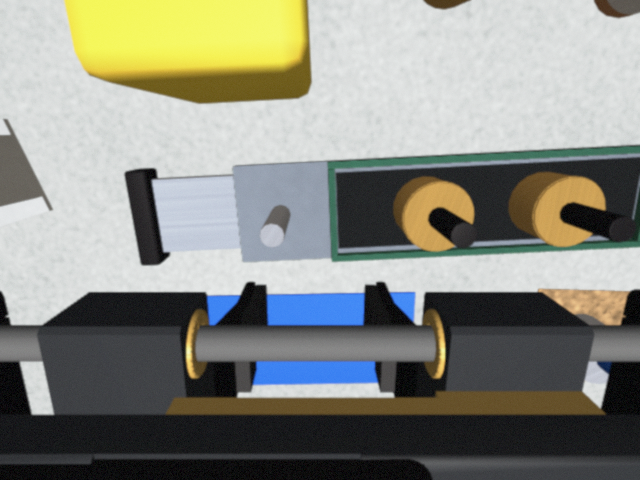

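```bash
python3 -m creep '[[[0.5,0.1,-1.6,2,0,0,0],[0.5,0.1,-3.2,4,0,0,0],[0.5,0.1,-3.2,8,0,0,0],[0.5,0.1,-3.2,11,0,0,0],[0.5,0.1,-3.2,13.7,0,0,0],[0.5,0.1,-3.2,13.7,0,0,0],[0.5,0.1,-3.2,13.7,0,0,0]]]'; python3 -m creep '[[[0,0,0,0,0,0,0],[0,0,0,0,0,0,0],[0,0,0,0,0,0,0],[0,0,0,0,0,0,0],[0,0,0,0,0,0,0],[0,0,0,0,0,0,0]]]' 20
```

```text
time_s: 37.95
position: [0.5843, 0.2034, 0.0848]
eef_rot: [1.0, -0.001, -0.001, -0.0]
wrist_force: [1.1, 0.8, 0.9]
opening: 0.0436
gripper_force: 0.0
time_s: 38.55
position: [0.5843, 0.2046, 0.0854]
eef_rot: [1.0, 0.0, -0.001, -0.0]
wrist_force: [-0.8, -2.0, 5.3]
opening: 0.0176
gripper_force: 20.0
```

```bash
python3 -m creep '[[[0,0.02,0.5,0,0,0,0],[0,0.05,1.2,0,0,0,0],[0,0.1,2,0,0,0,0],[0,0.14,2.8,0,0,0,0],[0,0.18,3.6,0,0,0,0],[0,0.22,4.4,0,0,0,0],[0,0.26,5.2,0,0,0,0],[0,0.3,6,0,0,0,0]]]'; python3 -m creep '[[[0,0.03,0.7,0,0,0,0],[0,0.07,1.4,0,0,0,0],[0,0.1,2.1,0,0,0,0],[0,0.14,2.8,0,0,0,0],[0,0.16,3.3,0,0,0,0],[0,0.18,3.7,0,0,0,0],[0,0.19,4,0,0,0,0],[0,0.19,4,0,0,0,0]]]'
```

```text
time_s: 39.35
position: [0.5872, 0.1447, 0.0853]
eef_rot: [1.0, 0.0, -0.001, -0.001]
wrist_force: [-0.6, 2.8, 5.9]
opening: 0.0175
gripper_force: 20.0
time_s: 40.15
position: [0.5893, 0.1034, 0.0854]
eef_rot: [1.0, -0.0, -0.001, -0.0]
wrist_force: [-0.9, -0.4, 8.0]
opening: 0.0172
gripper_force: 20.0
```

```bash
python3 -m creep '[[[0,0.01,0.15,0,0,0,0],[0,0.01,0.3,0,0,0,0],[0,0.02,0.4,0,0,0,0],[0,0.02,0.4,0,0,0,0]]]'; python3 -m creep '[[[0,0.01,0.15,0,0,0,0],[0,0.01,0.3,0,0,0,0],[0,0.02,0.4,0,0,0,0],[0,0.02,0.4,0,0,0,0]]]'
```

```text
time_s: 40.55
position: [0.5894, 0.1008, 0.0854]
eef_rot: [1.0, -0.0, -0.001, -0.001]
wrist_force: [0.0, 1.5, 6.5]
opening: 0.0175
gripper_force: 20.0
time_s: 40.95
position: [0.5894, 0.1008, 0.0854]
eef_rot: [1.0, 0.001, -0.0, -0.004]
wrist_force: [0.2, 8.4, 4.0]
opening: 0.0173
gripper_force: 20.0
```

```bash
python3 -m creep '[[[0,0,-0.25,0,0,0,0],[0.4,0,-0.25,0,0,0,0],[0.5,0,-0.25,0,0,0,0],[0.5,0,-0.25,0,0,0,0],[0.5,0,-0.25,-4,0,0,0],[0.5,0,-0.25,-8,0,0,0],[0.5,0,-0.25,-12,0,0,0],[0.5,0,-0.25,-14,0,0,0]]]'; python3 -c "
from h import *
print(*delta([.603,-.277,.222],223.8))"
```

```text
time_s: 41.75
position: [0.5907, 0.0988, 0.2278]
eef_rot: [1.0, -0.0, 0.001, -0.001]
wrist_force: [0.1, -0.1, 0.2]
opening: 0.0436
gripper_force: 0.0
[ 1.3 37.6  0.5] [-0.001 -0.002 -0.765]
```

```bash
python3 -m creep '[[[0.5,0.1,4,0,0,0,-0.1],[0.5,0.3,8,0,0,0,-0.2],[0.5,0.5,13,0,0,0,-0.3],[0.5,0.7,18,0,0,0,-0.4],[0.5,0.9,23,0,0,0,-0.5],[0.5,1,28,0,0,0,-0.6],[0.5,1.2,33,0,0,0,-0.7],[0.5,1.3,37,0,0,0,-0.765]]]';python3 -m creep '[[[0.5,0,0,0,0,0,0],[0.5,0,0,0,0,0,0],[0.5,0,0,0,0,0,0]]]'; python3 - <<'E'
from h import *
p=env.get_image('wrist');
m=cv2.inRange(cv2.cvtColor(p['img'],cv2.COLOR_RGB2HSV),(0,150,80),(6,255,255));r=cv2.minAreaRect(cv2.findNonZero(m));print([bp(p,*q,.093).round(4) for q in cv2.boxPoints(r)],r)
print([proj(p,X).round() for X in ([.607,-.271,.093],)])
print(*delta([.603,-.277,.072],223.8))
print(env.read_state()['joint_positions'].round(2))
E
```

```text
time_s: 42.55
position: [0.6011, -0.2756, 0.223]
eef_rot: [0.928, 0.373, -0.002, -0.001]
wrist_force: [-0.0, -0.1, 1.0]
opening: 0.0434
gripper_force: 0.0
time_s: 42.85
position: [0.6025, -0.2694, 0.2237]
eef_rot: [0.927, 0.374, -0.001, -0.002]
wrist_force: [-0.6, 1.3, 0.7]
opening: 0.0438
gripper_force: 0.0
[array([ 0.6274, -0.2413,  0.093 ]), array([ 0.6367, -0.251 ,  0.093 ]), array([ 0.5935, -0.2935,  0.093 ]), array([ 0.5836, -0.2832,  0.093 ])] ((321.0, 222.5), (77.0, 18.0), 90.0)
[array([322., 230.])]
[-0.5  0.6 15.2] [-0.003  0.001  0.003]
[ 0.79  0.52 -0.65  1.54  0.33  1.19 -0.71]
```

```bash
python3 -c "
from h import *
print(*delta([.600,-.279,.072],223.8))"
python3 -m creep '[[[0.5,-1,0.5,4,0,0,0],[0.5,-1,0.5,8,0,0,0],[0.5,-1,0.5,11,0,0,0],[0.5,-1,0.5,13.5,0,0,0],[0.5,-1,0.5,15.1,0,0,0],[0.5,-1,0.5,15.1,0,0,0],[0.5,-1,0.5,15.1,0,0,0]]]'
```

```text
[-0.9  0.6 15.2] [-0.003  0.001  0.003]
time_s: 43.6
position: [0.5995, -0.2806, 0.074]
eef_rot: [0.927, 0.374, -0.0, -0.001]
wrist_force: [0.2, -0.5, 0.4]
opening: 0.0434
gripper_force: 0.0
```

```bash
python3 -m creep '[[[0,0,0,0,0,0,0],[0,0,0,0,0,0,0],[0,0,0,0,0,0,0],[0,0,0,0,0,0,0],[0,0,0,0,0,0,0],[0,0,0,0,0,0,0],[0,0,0,0,0,0,0]]]' 20
```

```text
time_s: 44.3
position: [0.5975, -0.2802, 0.0734]
eef_rot: [0.928, 0.374, -0.002, -0.002]
wrist_force: [-4.4, 2.3, 6.2]
opening: 0.0143
gripper_force: 20.0
```

```bash
python3 -m creep '[[[0,0.01,-0.16,0,0,0,0.13],[0,0.04,-0.31,0,0,0,0.26],[0,0.09,-0.46,0,0,0,0.39],[0,0.16,-0.6,0,0,0,0.52],[0,0.24,-0.73,0,0,0,0.65],[0,0.35,-0.84,0,0,0,0.78],[0,0.35,-0.84,0,0,0,0.78]]]'
```

```text
time_s: 45.0
position: [0.593, -0.2687, 0.0734]
eef_rot: [1.0, -0.007, -0.004, -0.003]
wrist_force: [-8.5, 7.4, 8.8]
opening: 0.014
gripper_force: 20.0
```

```bash
python3 -m creep '[[[0,0.01,-0.16,0,0,0,0.13],[0,0.04,-0.31,0,0,0,0.26],[0,0.09,-0.46,0,0,0,0.39],[0,0.16,-0.6,0,0,0,0.52],[0,0.24,-0.73,0,0,0,0.65],[0,0.3,-0.79,0,0,0,0.72],[0,0.3,-0.79,0,0,0,0.72]]]'; python3 -c "
from h import *
s=env.read_state();print(s['moment'],s['wrist_force'],s['joint_positions'].round(2))"
```

```text
time_s: 45.7
position: [0.5971, -0.2583, 0.0735]
eef_rot: [0.934, -0.358, -0.005, -0.003]
wrist_force: [-7.2, 10.1, 9.8]
opening: 0.0139
gripper_force: 20.0
[2.47753014 1.58863403 0.0148165 ] [-7.22066687 10.07289792  9.81802021] [ 0.5   0.6  -0.22  1.71  0.15  0.86 -2.08]
```

```bash
python3 -m creep '[[[0,0.02,-0.04,0,0,0,0.03],[0,0.04,-0.06,0,0,0,0.06],[0,0.05,-0.08,0,0,0,0.09],[0,0.05,-0.08,0,0,0,0.09]]]'; python3 -c "
from h import *
s=env.read_state();print(s['moment'],s['wrist_force'])"
```

```text
time_s: 46.1
position: [0.5975, -0.2584, 0.0733]
eef_rot: [0.917, -0.399, -0.006, -0.002]
wrist_force: [-7.0, 9.6, 10.0]
opening: 0.0146
gripper_force: 20.9
[2.36647552 1.81558385 0.48083448] [-7.03535284  9.61291844 10.00948136]
```

```bash
python3 -m creep '[[[0.4,0,0,0,0,0,0],[0.5,0,0,0,0,0,0],[0.5,0,0,0,0,0,0],[0.5,0,0,-3,0,0,0],[0.5,0,0,-7,0,0,0],[0.5,0,0,-11,0,0,0],[0.5,0,0,-15,0,0,0],[0.5,0,0,-15,0,0,0]]]'; python3 - <<'E'
from h import *
p=env.get_image('wrist');
m=cv2.inRange(cv2.cvtColor(p['img'],cv2.COLOR_RGB2HSV),(0,150,80),(6,255,255));r=cv2.minAreaRect(cv2.findNonZero(m));print([bp(p,*q,.093).round(4) for q in cv2.boxPoints(r)],r)
print(*delta([.43,.25,.24],90))
E
```

```text
time_s: 46.9
position: [0.6033, -0.2669, 0.2302]
eef_rot: [0.916, -0.401, 0.005, -0.0]
wrist_force: [-0.3, -0.1, 0.9]
opening: 0.0435
gripper_force: 0.0
[array([ 0.6371, -0.2856,  0.093 ]), array([ 0.6276, -0.296 ,  0.093 ]), array([ 0.5829, -0.2552,  0.093 ]), array([ 0.5929, -0.2442,  0.093 ])] ((312.3631591796875, 222.76693725585938), (75.49304962158203, 18.4439640045166), 85.13549041748047)
[-49.6 -22.4  -1.5] [-0.004 -0.004  0.745]
```

```bash
python3 -m creep '[[[0.5,-4,-1.8,-1,0,0,0],[0.5,-8,-3.6,-1,0,0,0],[0.5,-12,-5.4,-1,0,0,0],[0.5,-16,-7.2,-1,0,0,0],[0.5,-20,-9,-1,0,0,0],[0.5,-25,-11,-1,0,0,0],[0.5,-29,-13,-1,0,0,0],[0.5,-33,-15,-1,0,0,0]]]';python3 -m creep '[[[0.5,-4,-1.8,0,0,0,0],[0.5,-8,-3.6,0,0,0,0],[0.5,-12,-5.4,0,0,0,0],[0.5,-16,-7.2,0,0,0,0],[0.5,-16,-7.2,0,0,0,0],[0.5,-16,-7.2,0,0,0,0]]]'; python3 look.py f
```

```text
time_s: 47.75
position: [0.489, 0.0657, 0.2317]
eef_rot: [0.918, -0.398, -0.003, 0.0]
wrist_force: [0.6, -1.0, -0.3]
opening: 0.0431
gripper_force: 0.0
time_s: 48.35
position: [0.4575, 0.1655, 0.2257]
eef_rot: [0.916, -0.401, -0.006, 0.006]
wrist_force: [0.3, -0.3, -0.8]
opening: 0.043
gripper_force: 0.0
blue
[466.5, 191.7] 44 tray [ 0.645 -0.386] mat [ 0.651 -0.393]
[204.6, 278.8] 63 tray [0.452 0.184] mat [0.453 0.19 ]
[340.8, 283.9] 44 tray [ 0.442 -0.109] mat [ 0.443 -0.11 ]
[383.4, 284.0] 49 tray [ 0.442 -0.201] mat [ 0.443 -0.205]
[215.5, 294.7] 78 tray [0.418 0.16 ] mat [0.418 0.165]
[197.4, 306.4] 77 tray [0.393 0.198] mat [0.392 0.204]
[283.2, 327.9] 38 tray [0.348 0.014] mat [0.346 0.015]
[211.0, 347.8] 50 tray [0.305 0.166] mat [0.303 0.172]
[378.2, 354.1] 44 tray [ 0.293 -0.189] mat [ 0.291 -0.192]
brass
[349.7, 215.9] [26, 26, 470] tray [ 0.598 -0.131] mat [ 0.603 -0.133]
[304.5, 217.2] [26, 25, 470] tray [ 0.594 -0.029] mat [ 0.599 -0.028]
[377.0, 287.8] [109, 49, 3578] tray [ 0.435 -0.192] mat [ 0.436 -0.195]
```

View pics/f.png

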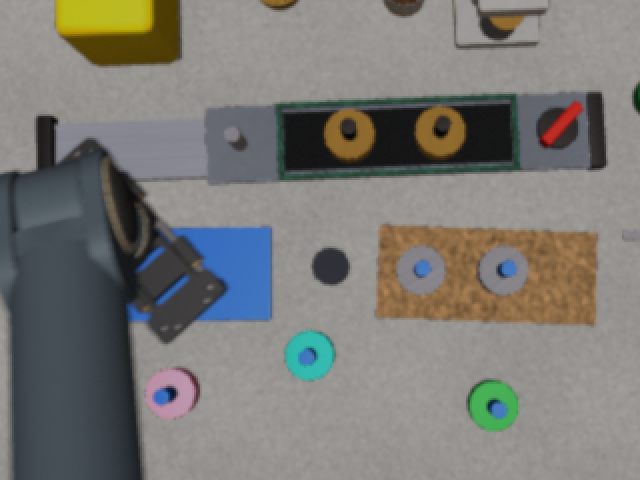

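```bash
python3 -c "
from h import *
print(env.hand_in())"
```

```text
the job is handed in; nothing more can be done
None
```

The job is handed in: both steel pots stand on the cork mat and both brass pots stand in the tray; the carriage is against its stop at the bare-cone head, and the clamp knob is turned back to its tight stop.

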